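# Tip the used lens cases into the return bin and close its lid

## Task

Pick up the aluminium tote and tip all four used lens cases out of it into the grey return bin, then stand the empty tote back upright on the middle of the rubber mat and gently lower the bin's lid until it is fully closed. Leave the other things on the counter where they are.

Things in the scene. Friction and masses are not known exactly. Their poses are not given: they have to be found in the camera images.
- tote: Loose open aluminium tote, 170 mm long (its x), 168 wide over its lips (its y), 0.3 kg empty. Origin: centre of its underside; z up. Floor 4 thick, 110 wide; on both long sides it continues as a low lip 36 wide rising outward at 30 degrees to 20 mm above the underside, so it can be tipped out over +y or -y. End walls at x = +-83 mm, 26 high, with 34 mm wide uprights carrying the bar.
- tote_bar (a point): Middle of the tote's carrying bar: black, eight-sided, 24 mm across flats, along the tote's x above its middle, 158 mm free between the uprights, centre line 110 mm above the tote's underside. Flats face up, down, sideways and at 45 degrees: it can be gripped from straight above or with the tool leaning 45 degrees to either long side.
- mat: Fixed thin black rubber mat on the counter, 240 (x) x 210 (y) x 4 mm thick, where the tote stands. Origin: centre of its underside.
- bin: Fixed grey plastic return bin, 220 (x) x 260 (y) x 100 mm high, walls and floor 6 mm, open on top. Origin: centre of its underside; its +x side (away from the robot) carries the lid hinge.
- lid (a joint): Angle of the bin's flat grey hinged lid, rad: 0 = closed flat on the rim, grows as it opens, 1.57 = upright, 1.9 = end stop, leaning away from the robot. The stiff hinge holds it at any angle. 224 mm from hinge to free edge, 262 wide, 8 thick, with a 12 mm thick strip along the middle 140 mm of its free edge; 0.15 kg.
- lid_hinge (a point): Middle of the lid's hinge line, on the bin's far top rim (100 mm high); the hinge runs along the bin's y.
- lid_edge (a point): Middle of the lid's free edge (the edge that swings), halfway through the 12 mm thickness.
- case_a: black oblong lens case, 62 x 40 x 28 mm, 60 g, in the tote. Origin: centre of its underside.
- case_b: as case_a, a second oblong case in the tote
- case_c: black round lens case, 44 mm across, 32 high, 50 g, in the tote. Origin: centre of its underside.
- case_d: as case_c, a second round case in the tote
- cup_a: Bystander: larger brushed-steel cup, about 72 mm across, 85 high, beyond the bin and tote. Origin: centre of its underside.
- cup_b: Bystander: smaller steel cup, 64 mm across, 75 high. Origin: centre of its underside.
- tape: Bystander: roll of paper tape lying flat between bin and tote, 52 mm across, 22 high. Origin: centre of its underside.
- mouse: Bystander: black computer mouse, 100 x 58 x 31, nearest the robot. Origin: centre of its underside.
- carton: Bystander: white paper carton, 80 x 100 x 70. Origin: centre of its underside.
- jar: Bystander: white plastic jar with screw lid, 60 across, 75 high. Origin: centre of its underside.
Not all that is in view belongs to the job. What is shaped like the case_b but green or yellow is not meant.

How it is judged:
On the way, in this order (a step that is already met when the one before it is completed fails the run):
1. the tote, carried to the bin, is being tipped (leaning more than 30 degrees) (angle between tote's own z axis and vertical above 0.52 rad and horizontal distance between tote and bin below 0.25 m and height (world z) of tote above 0.08 m).
2. all four lens cases lie in the bin (x of case_a in the frame of bin between -0.106 and 0.106 m and y of case_a in the frame of bin between -0.125 and 0.125 m and z of case_a in the frame of bin between -0.005 and 0.085 m and x of case_b in the frame of bin between -0.106 and 0.106 m and y of case_b in the frame of bin between -0.125 and 0.125 m and z of case_b in the frame of bin between -0.005 and 0.085 m and x of case_c in the frame of bin between -0.106 and 0.106 m and y of case_c in the frame of bin between -0.125 and 0.125 m and z of case_c in the frame of bin between -0.005 and 0.085 m and x of case_d in the frame of bin between -0.106 and 0.106 m and y of case_d in the frame of bin between -0.125 and 0.125 m and z of case_d in the frame of bin between -0.005 and 0.085 m), for 0.2 s.
At the end, for the whole second after the job is handed in: All four cases lie inside the bin; the tote stands upright (within 0.1 rad) and at rest on the mat, its middle within 70 mm of the mat's middle along each of the mat's sides, released; the lid is closed (within 0.05 rad) (all of step 2 and x of tote in the frame of mat between -0.07 and 0.07 m and y of tote in the frame of mat between -0.07 and 0.07 m and z of tote in the frame of mat below 0.012 m and angle between tote's own z axis and vertical below 0.1 rad and linear speed of tote below 0.03 m/s and value of joint lid below 0.05 rad); the robot touches nothing.
It fails at once if the lid is slammed (closing faster than 3 rad/s) (velocity of joint lid below -3 rad/s).
It fails at once if a bystander is pushed more than 30 mm from its place (distance of any of cup_a, cup_b, tape, mouse, carton, jar from where it was at the start of the episode above 0.03 m).
It also fails if it takes over 72 s, if anything falls off the work surface, if the arm or the gripper's body presses on something with over 40 N, if the wrist force passes 120 N, or if a joint passes its speed limit or range.

## Robot

A 7-joint arm with a two-finger parallel gripper is mounted at the origin on the work surface. World frame = base frame: x ahead of the robot, y to its left, z up, the work surface at z = 0. Lengths are in m, angles in rad, forces in N, time in s.
With the tool pointing down it reaches from about 0.35 to 0.775 m from the base axis. Payload 3.1 kg.
Tool frame: the origin (TCP) lies midway between the tips of the shut fingers; the grasp point (between the pads) lies 19 mm behind it; z points along the fingers, y is the line along which they close (so a half turn about z gives the same grasp; the last joint's range is limited). The gripper opens to 85 mm and grips with 20 to 120 N. Pads are 22 mm wide; open, the fingers measure 114 mm over their backs; the gripper's body (76 mm by 85 mm) begins 54 mm behind the grasp point. The pads swing forward as they close: fully open they stand 13 mm farther back than shut.
Start: joints at [1.103, 0.311, 0.014, 1.512, -0.004, 1.319, -0.027], TCP at [0.227, -0.501, 0.231] pointing down, gripper open.
Joint ranges: [-2.7, 2.7], [-0.3, 1.91], [-1.27, 1.3], [0.12, 2.57], [-1.44, 4.58], [0.2, 2.03], [-3.05, 3.05]. Speed limits (rad/s): [2.79, 2.79, 3.14, 3.14, 3.14, 3.14, 3.14].

## Interface

Orientations are given as [roll, pitch, yaw] about the fixed x, y, z axes, in that order (R = Rz(yaw) Ry(pitch) Rx(roll)).
In Python, from cell import get_state, capture, sign_off, cut_out, pinpoint gives the robot as it stands.
- The arm moves only by the tool apply_moves, never from a script. Its argument "increments" is a list of rows, each an object with "xyz": the shift along the tool's x, y, z in m, a list of three; "roll": the turn about the tool's z in rad; "jaw": the opening, from 0 (shut) to 1 (fully open). A call has 1 to 5 rows; each row is the pose to reach, as a shift and turn from the pose commanded when the call began, along the tool's axes at that moment; what a row does not reach only later rows make up. A row lasts 1/12 s, in which the tool goes at most 41.7 mm and 7.16 degrees, less where a joint would pass 70% of its speed; a pose out of reach is approached as far as the arm can. A call with a gripper value outside its range is refused whole. The fingers move at their own pace and stop on an object; "newtons" is the grip in N (left out, the last holds). Time passes only in rows, so rows that repeat a pose let the fingers close. It gives the time, the measured TCP pose, the force, the opening and the grip force at its end, in the units of the state.
- get_state(): the state, without advancing time (a new reading comes with each control period).
- capture(name): name is "scene" or "top" or "wrist"; returns a dict with "image" (420x560x3 uint8, red, green, blue), "range_z" (420x560 float32, m along the optical axis (not along the pixel's ray), 0 where there is no reading), "intrinsics" (3x3 intrinsics, pixels), "rvec" (rotation vector, rad) and "tvec" (3), from world to camera coordinates, as OpenCV has them. Camera axes: x right, y down, z forward; pixel columns grow to the right and rows downward; lengths in m; the calibration is good to about 2 mm. The wrist camera is an equidistant fisheye: a pixel r from the principal point sees the ray r / f radians off the axis. A picture is of the moment at which its call begins.
- sign_off(): hands the job in; it is judged then, once.
Trained networks look in a picture, given as the dict that the camera call returned (one of the last four; its "shot" number tells which), for a name from the list of things; names that differ only in an ending like _2 or _b are one class to them, and where a whole thing is asked for, a point or a joint stands for the part that bears it (a point fixed in the world has none). Each returns a list of dicts, best first, with "score" (0 to 1); they miss things now and then, are a little off and sometimes report something else, mostly with a low value. They report only what shows in the picture. A call takes as long as a camera call. They do not tell look-alikes from the thing itself.
- cut_out(target, picture): "mask" (420x560 bool, what is visible of it) and "xy" ([column, row] in pixels, amid what is visible of it).
- pinpoint(target, picture): "xy" ([column, row] in pixels: a listed point, or the origin of a listed thing).
The state is a dict: "time": time; "q": joint angles; "joint_velocities": joint speeds; "tau": joint torques, N m; "tcp_pos": TCP position; "tool_rot": TCP orientation; "contact_force": force on the tool from outside, world axes, zero at the start; "wrist_torque": the same for the moment, N m; "width": finger opening in m; "finger_force": force on a finger pad.
Only numpy, scipy, OpenCV 4.12 (cv2) and the standard library are available. Lean on these libraries where they do the work, as an engineer would, in place of code of your own. Each camera call takes 0.05 s, during which the arm holds its last target. There are 200 camera calls.

## Working session

There is one attempt and no reset: what is moved stays moved. The work goes in short steps, Python scripts to look and compute and a tool call to move; the robot and the scene stay as the last step left them, time stands still between calls to the robot, and variables do not carry over. Pictures are saved under pics/ and viewed, at most 10 in all, crops included, and the job is handed in when it is done.

Besides the shell and the picture viewer there is one more tool, called after "Emit:" as name(argument=value, ...), one argument or row to a line, values as JSON. apply_moves: Moves the arm, as the interface text tells. Its arguments: {"type":"object","properties":{"increments":{"type":"array"},"newtons":{"type":"number"}},"required":["increments"]}

```bash
ls; mkdir -p pics
cat > h.py <<'E'
import numpy as np, cv2
from cell import *
from scipy.spatial.transform import Rotation as R
def cam(p):
    Rm=cv2.Rodrigues(np.array(p["rvec"],float))[0]; return Rm,np.array(p["tvec"],float).ravel(),np.array(p["intrinsics"],float)
def cloud(p):
    Rm,t,K=cam(p); v,u=np.mgrid[0:420,0:560]; z=p["range_z"]
    P=np.stack([(u-K[0,2])/K[0,0]*z,(v-K[1,2])/K[1,1]*z,z],-1)
    W=(P-t)@Rm; W[z==0]=np.nan; return W
def onplane(p,xy,h):
    Rm,t,K=cam(p); d=Rm.T@np.array([(xy[0]-K[0,2])/K[0,0],(xy[1]-K[1,2])/K[1,1],1]); c=-Rm.T@t
    return c+d*(h-c[2])/d[2]
def save(p,n): cv2.imwrite("pics/"+n,cv2.cvtColor(p["image"],cv2.COLOR_RGB2BGR))
E
python3 - <<'E'
from h import *
s=get_state();print({k:np.round(s[k],3) for k in s})
for n in ("scene","top"):
    p=capture(n);save(p,n+"0.png");W=cloud(p)
    H={"tote":0,"tote_bar":.114,"mat":0,"bin":0,"lid_hinge":.1,"case_a":.008,"case_c":.008,"lid_edge":None,"tape":0,"cup_a":0,"carton":0,"mouse":0,"jar":0}
    for k,h in H.items():
        for r in pinpoint(k,p)[:4]:
            xy=np.round(r["xy"]).astype(int); 
            print(n,k,round(r["score"],2),xy,None if h is None else np.round(onplane(p,r["xy"],h),3),np.round(W[xy[1].clip(0,419),xy[0].clip(0,559)],3))
E
```

```text
pics
{'time': np.float64(0.0), 'q': array([ 1.103,  0.312,  0.014,  1.513, -0.004,  1.319, -0.027]), 'joint_velocities': array([-0.001, -0.002, -0.   , -0.   ,  0.001,  0.001,  0.   ]), 'tau': array([-0.0000e+00, -3.7992e+01,  1.4600e-01, -2.3059e+01,  1.2000e-02,
        1.4000e-02, -0.0000e+00]), 'tcp_pos': array([ 0.227, -0.5  ,  0.23 ]), 'tool_rot': array([-3.139,  0.   ,  0.426]), 'contact_force': array([-0.225,  0.351,  0.466]), 'wrist_torque': array([-0.013,  0.036, -0.006]), 'finger_force': np.float64(0.0), 'width': np.float64(0.085)}
scene tote 0.78 [333 279] [0.514 0.2   0.   ] [0.539 0.221 0.037]
scene tote_bar 0.58 [336 252] [0.527 0.21  0.114] [0.536 0.217 0.125]
scene bin 0.87 [244 207] [ 0.526 -0.196  0.   ] [ 0.527 -0.192  0.003]
scene lid_hinge 0.72 [216 196] [ 0.628 -0.177  0.1  ] [ 0.645 -0.143  0.129]
scene case_a 0.84 [406 321] [0.475 0.404 0.008] [0.487 0.409 0.023]
scene case_a 0.81 [354 280] [0.48  0.24  0.008] [0.498 0.253 0.033]
scene case_a 0.77 [390 253] [0.328 0.23  0.008] [0.334 0.234 0.013]
scene case_a 0.74 [331 296] [0.562 0.24  0.008] [0.568 0.246 0.
[... 1725 characters left out ...]
314 0.219 0.008] [0.312 0.217 0.023]
top case_c 0.76 [227 219] [0.56  0.188 0.008] [0.554 0.184 0.037]
top lid_edge 0.88 [360 158] None [ 0.645 -0.169  0.324]
top tape 0.48 [291 223] [ 0.548 -0.005  0.   ] [ 0.55  -0.003 -0.003]
top tape 0.47 [227 217] [0.567 0.187 0.   ] [0.561 0.184 0.032]
top cup_a 0.76 [431 198] [ 0.625 -0.424  0.   ] [ 0.624 -0.422  0.006]
top cup_a 0.72 [277 158] [0.752 0.038 0.   ] [0.749 0.039 0.01 ]
top carton 0.92 [136 200] [0.619 0.463 0.   ] [0.603 0.443 0.069]
top carton 0.18 [215 226] [0.542 0.222 0.   ] [0.516 0.206 0.124]
top mouse 0.84 [291 282] [ 0.375 -0.002  0.   ] [ 0.371 -0.003  0.033]
top jar 0.66 [443 282] [ 0.374 -0.445  0.   ] [ 0.367 -0.424  0.075]
```

View pics/scene0.png

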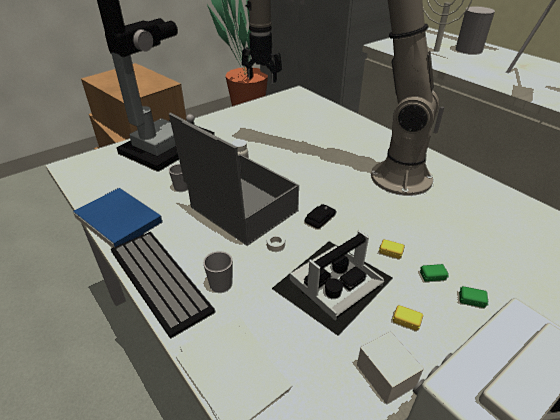

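View pics/top0.png

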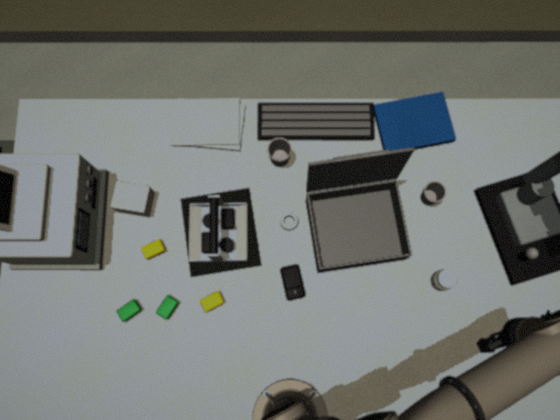

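The scene shows the tote on the black mat (scene ~335,280; top ~215,232). It holds the four black cases. The yellow and green look-alikes lie outside the tote (scene 390,248; 408,317; 435,272; 474,297), so the black ones in the tote are meant. The bin with its upright lid is at top (357,225). Next I measure precisely and confirm with a crop.

Run:
```python
from h import *
p=capture("top");q=capture("scene")
cv2.imwrite("pics/crop.png",np.hstack([cv2.resize(i[a:b,c:d,::-1],(380,400),interpolation=cv2.INTER_CUBIC) for i,a,b,c,d in((p["image"],180,280,175,270),(q["image"],225,340,265,400))]))
W=np.vstack([cloud(p).reshape(-1,3),cloud(q).reshape(-1,3)])
W=W[~np.isnan(W[:,0])]
def rect(n,m):
    X=W[m]; r=cv2.minAreaRect((X[:,:2]*1000).astype(np.float32)); print(n,len(X),np.round(X.mean(0),4),"rect",np.round(r,1) if 0 else r)
box=lambda x0,x1,y0,y1,z0,z1:(W[:,0]>x0)&(W[:,0]<x1)&(W[:,1]>y0)&(W[:,1]<y1)&(W[:,2]>z0)&(W[:,2]<z1)
rect("bar",box(.4,.64,.1,.32,.112,.140))
rect("rim",box(.38,.64,-.36,-.0,.092,.106))
rect("lid",box(.6,.75,-.36,-.0,.2,.35))
X=W[box(.6,.75,-.36,-.0,.15,.35)]
A=np.c_[np.ones(len(X)),X[:,1:]];print("lid x=",np.linalg.lstsq(A,X[:,0],rcond=None)[0], X[:,2].max())
for pic in(p,q):
  C=cloud(pic)
  for n in("mat","tote"):
    r=cut_out(n,pic)[0];P=C[r["mask"]];P=P[~np.isnan(P[:,0])]
    if n=="mat":P=P[P[:,2]<.012]
    print(n,r["score"],cv2.minAreaRect((P[:,:2]*1000).astype(np.float32)),np.percentile(P[:,2],[5,50,95]))
  for k in("case_a","case_c"):
    for r in cut_out(k,pic):
      P=C[r["mask"]];P=np.nanmean(P,0)
      if r["score"]>.3:print(k,round(r["score"],2),np.round(r["xy"]),np.round(P,3))
```

```text
bar 1216 [0.5218 0.2139 0.1226] rect ((519.5339965820312, 212.10720825195312), (171.3651580810547, 35.659202575683594), 1.0540375709533691)
rim 1114 [ 0.5077 -0.1653  0.0983] rect ((533.2840576171875, -187.84555053710938), (230.47921752929688, 264.20001220703125), 8.484841346740723)
lid 4607 [ 0.6486 -0.1631  0.2711] rect ((650.47998046875, -170.020263671875), (21.600936889648438, 265.0649719238281), 8.57954216003418)
lid x= [ 0.61230088 -0.14945838  0.04396374] 0.33030120205785496
mat 0.81 ((524.9014282226562, 207.03256225585938), (244.1923065185547, 212.78640747070312), 9.88366413116455) [-0.00191064  0.00370277  0.00968267]
tote 0.72 ((531.7547607421875, 213.14207458496094), (197.80906677246094, 173.58692932128906), 2.047001838684082) [0.00460782 0.01876382 0.12664429]
case_a 0.89 [213. 302.] [0.318 0.223 0.027]
case_a 0.77 [226. 215.] [0.557 0.183 0.034]
case_a 0.72 [127. 311.] [0.292 0.459 0.025]
case_a 0.67 [170. 307.] [0.302 0.35  0.025]
case_a 0.65 [154. 248.] [0.467 0.398 0.024]
case_a 0.61 [206. 242.] [0.486 0.247 0.035]
case_a 0.6 [216. 231.] [0.519 0.211 0.039]
case_a 0.5
[... 781 characters left out ...]
ase_a 0.96 [406. 319.] [0.476 0.404 0.022]
case_a 0.94 [354. 277.] [0.493 0.245 0.03 ]
case_a 0.82 [470. 299.] [0.301 0.463 0.022]
case_a 0.74 [433. 272.] [0.308 0.356 0.021]
case_a 0.73 [323. 275.] [0.556 0.196 0.03 ]
case_a 0.65 [392. 248.] [0.323 0.229 0.02 ]
case_a 0.6 [334. 288.] [0.557 0.241 0.033]
case_a 0.59 [342. 267.] [0.488 0.195 0.031]
case_c 0.96 [406. 319.] [0.476 0.404 0.022]
case_c 0.94 [354. 277.] [0.493 0.245 0.03 ]
case_c 0.82 [470. 299.] [0.301 0.463 0.022]
case_c 0.74 [433. 272.] [0.308 0.356 0.021]
case_c 0.73 [323. 275.] [0.556 0.196 0.03 ]
case_c 0.65 [392. 248.] [0.323 0.229 0.02 ]
case_c 0.6 [334. 288.] [0.557 0.241 0.033]
case_c 0.59 [342. 267.] [0.488 0.195 0.031]
```

View pics/crop.png

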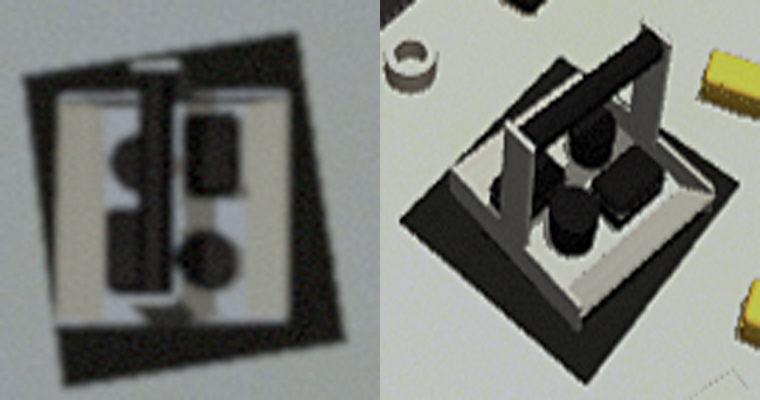

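The crop confirms two oblong and two round black cases in the tote. The tote is at (0.520, 0.212) with yaw ≈1°, the mat at (0.523, 0.207) with yaw 9.5°, and the bin at (0.528, -0.188) with yaw 8.5°.

The tool can only shift and roll about its own z. So I plan to tip the tote by turning its bar in a light grip, pressing one lip against the bin rim.

Emit:
apply_moves(
  increments=[
    {"xyz": [0.028, -0.027, -0.01], "roll": 0.1, "jaw": 1},
    {"xyz": [0.056, -0.053, -0.02], "roll": 0.2, "jaw": 1},
    {"xyz": [0.084, -0.08, -0.03], "roll": 0.3, "jaw": 1},
    {"xyz": [0.112, -0.106, -0.03], "roll": 0.41, "jaw": 1},
    {"xyz": [0.14, -0.132, -0.03], "roll": 0.41, "jaw": 1},
  ],
  newtons=60,
)

```text
time: 2.32
tcp_pos: [0.3009, -0.3215, 0.2622]
tool_rot: [3.14, -0.002, 0.012]
contact_force: [0.3, -0.0, 0.3]
width: 0.0852
finger_force: 0.0
```

Emit:
apply_moves(
  increments=[
    {"xyz": [0.016, -0.037, 0], "roll": 0, "jaw": 1},
    {"xyz": [0.032, -0.074, 0], "roll": 0, "jaw": 1},
    {"xyz": [0.048, -0.111, 0], "roll": 0, "jaw": 1},
    {"xyz": [0.064, -0.148, 0], "roll": 0, "jaw": 1},
    {"xyz": [0.08, -0.185, 0], "roll": 0, "jaw": 1},
  ],
)

```text
time: 2.73
tcp_pos: [0.3776, -0.1347, 0.2617]
tool_rot: [3.141, -0.001, 0.016]
contact_force: [1.3, -0.1, -0.0]
width: 0.0854
finger_force: 0.0
```

Emit:
apply_moves(
  increments=[
    {"xyz": [0.016, -0.037, 0], "roll": 0, "jaw": 1},
    {"xyz": [0.032, -0.074, 0], "roll": 0, "jaw": 1},
    {"xyz": [0.048, -0.111, 0], "roll": 0, "jaw": 1},
    {"xyz": [0.064, -0.148, 0], "roll": 0, "jaw": 1},
    {"xyz": [0.08, -0.185, 0], "roll": 0, "jaw": 1},
  ],
)

```text
time: 3.15
tcp_pos: [0.4547, 0.0514, 0.2617]
tool_rot: [3.141, -0.001, 0.015]
contact_force: [1.6, -1.1, 0.1]
width: 0.0853
finger_force: 0.0
```

Emit:
apply_moves(
  increments=[
    {"xyz": [0.016, -0.037, 0], "roll": 0, "jaw": 1},
    {"xyz": [0.032, -0.074, 0], "roll": 0, "jaw": 1},
    {"xyz": [0.048, -0.111, 0], "roll": 0, "jaw": 1},
    {"xyz": [0.062, -0.145, 0], "roll": 0, "jaw": 1},
    {"xyz": [0.068, -0.162, 0], "roll": 0, "jaw": 1},
  ],
)

```text
time: 3.57
tcp_pos: [0.5198, 0.2183, 0.2609]
tool_rot: [-3.137, 0.0, 0.021]
contact_force: [-0.5, 0.7, -0.0]
width: 0.0853
finger_force: 0.0
```

Run:
```python
from h import *
s=get_state();print(np.round(s["tcp_pos"],4),np.round(s["tool_rot"],3),np.round(s["q"],2))
for n in("top","scene"):
    p=capture(n);C=cloud(p).reshape(-1,3)
    m=(C[:,2]>.116)&(C[:,2]<.135)&(C[:,0]>.42)&(C[:,0]<.64)&(C[:,1]>.15)&(C[:,1]<.28)
    X=C[m];print(n,len(X),np.round(np.percentile(X,[3,50,97],axis=0),4).tolist(),np.polyfit(X[:,0],X[:,1],1))
```

```text
[0.5198 0.2183 0.2609] [-3.137  0.     0.021] [ 0.    0.39 -0.6   1.4   0.21  1.42 -2.15]
top 11 [[0.5969, 0.1972, 0.1177], [0.6011, 0.2003, 0.1236], [0.6039, 0.2045, 0.1275]] [0.09177651 0.14547636]
scene 573 [[0.4385, 0.2008, 0.1168], [0.5251, 0.2175, 0.1233], [0.6039, 0.2267, 0.1268]] [0.01302637 0.20918496]
```

Emit:
apply_moves(
  increments=[
    {"xyz": [0, 0.003, 0.04], "roll": 0, "jaw": 1},
    {"xyz": [0, 0.003, 0.08], "roll": 0, "jaw": 1},
    {"xyz": [0, 0.003, 0.12], "roll": 0, "jaw": 1},
    {"xyz": [0, 0.003, 0.15], "roll": 0, "jaw": 1},
    {"xyz": [0, 0.003, 0.166], "roll": 0, "jaw": 1},
  ],
)

```text
time: 4.08
tcp_pos: [0.5171, 0.2062, 0.0909]
tool_rot: [3.137, 0.007, 0.014]
contact_force: [-0.1, -0.5, 0.4]
width: 0.0853
finger_force: 0.0
```

Emit:
apply_moves(
  increments=[
    {"xyz": [0, 0, 0], "roll": 0, "jaw": 0.6},
    {"xyz": [0, 0, 0], "roll": 0, "jaw": 0},
    {"xyz": [0, 0, 0], "roll": 0, "jaw": 0},
    {"xyz": [0, 0, 0], "roll": 0, "jaw": 0},
    {"xyz": [0, 0, 0], "roll": 0, "jaw": 0},
  ],
  newtons=60,
)

```text
time: 4.5
tcp_pos: [0.5211, 0.2102, 0.0973]
tool_rot: [-3.14, -0.004, 0.016]
contact_force: [0.2, 0.7, -0.5]
width: 0.0252
finger_force: 0.0
```

Emit:
apply_moves(
  increments=[
    {"xyz": [0, 0, 0], "roll": 0, "jaw": 0},
    {"xyz": [0, 0, 0], "roll": 0, "jaw": 0},
    {"xyz": [0, 0, 0], "roll": 0, "jaw": 0},
  ],
)

```text
time: 4.75
tcp_pos: [0.5211, 0.2106, 0.0973]
tool_rot: [-3.14, -0.004, 0.016]
contact_force: [-0.9, 0.0, 6.1]
width: 0.0227
finger_force: 59.6
```

Emit:
apply_moves(
  increments=[
    {"xyz": [0, 0, -0.01], "roll": 0, "jaw": 0},
    {"xyz": [0, 0, -0.03], "roll": 0, "jaw": 0},
    {"xyz": [0, 0, -0.06], "roll": 0, "jaw": 0},
    {"xyz": [0, 0, -0.085], "roll": 0, "jaw": 0},
    {"xyz": [0, 0, -0.1], "roll": 0, "jaw": 0},
  ],
)

```text
time: 5.17
tcp_pos: [0.5199, 0.2099, 0.1975]
tool_rot: [-3.141, -0.001, 0.016]
contact_force: [0.4, 0.2, -5.7]
width: 0.0225
finger_force: 59.4
```

Held (5.7 N load). Now I carry it to the bin.

Emit:
apply_moves(
  increments=[
    {"xyz": [0, 0.003, -0.015], "roll": 0, "jaw": 0},
    {"xyz": [0, 0.01, -0.035], "roll": 0, "jaw": 0},
    {"xyz": [0, 0.025, -0.05], "roll": 0, "jaw": 0},
    {"xyz": [-0.001, 0.05, -0.055], "roll": 0, "jaw": 0},
    {"xyz": [-0.002, 0.08, -0.055], "roll": 0, "jaw": 0},
  ],
)

```text
time: 5.58
tcp_pos: [0.5184, 0.1317, 0.2516]
tool_rot: [-3.139, -0.001, 0.021]
contact_force: [1.2, -0.8, -5.1]
width: 0.0224
finger_force: 59.4
```

Emit:
apply_moves(
  increments=[
    {"xyz": [-0.001, 0.03, 0], "roll": -0.01, "jaw": 0},
    {"xyz": [-0.002, 0.06, 0], "roll": -0.02, "jaw": 0},
    {"xyz": [-0.003, 0.09, 0], "roll": -0.03, "jaw": 0},
    {"xyz": [-0.003, 0.12, 0], "roll": -0.04, "jaw": 0},
    {"xyz": [-0.004, 0.15, 0], "roll": -0.05, "jaw": 0},
  ],
)

```text
time: 6.0
tcp_pos: [0.5159, -0.022, 0.2493]
tool_rot: [-3.142, 0.003, 0.067]
contact_force: [1.0, 0.7, -5.2]
width: 0.0227
finger_force: 59.4
```

Emit:
apply_moves(
  increments=[
    {"xyz": [-0.002, 0.03, 0], "roll": -0.02, "jaw": 0},
    {"xyz": [-0.005, 0.06, 0], "roll": -0.04, "jaw": 0},
    {"xyz": [-0.007, 0.09, 0], "roll": -0.06, "jaw": 0},
    {"xyz": [-0.008, 0.11, 0], "roll": -0.082, "jaw": 0},
    {"xyz": [-0.009, 0.118, 0], "roll": -0.082, "jaw": 0},
  ],
)

```text
time: 6.42
tcp_pos: [0.5142, -0.1445, 0.2489]
tool_rot: [3.139, 0.004, 0.141]
contact_force: [-1.3, -0.7, -4.8]
width: 0.0229
finger_force: 59.4
```

Run:
```python
from h import *
s=get_state();print(np.round(s["tcp_pos"],4),np.round(s["tool_rot"],3),np.round(s["q"],2),s["time"],s["width"])
p=capture("scene");save(p,"s1.png");C=cloud(p).reshape(-1,3)
yaw=.148;c,sn=np.cos(yaw),np.sin(yaw)
B=C-np.array([.528,-.188,0]);bx=B[:,0]*c+B[:,1]*sn;by=-B[:,0]*sn+B[:,1]*c
# +y rim outer edge
m=(abs(C[:,2]-.1)<.006)&(abs(bx)<.08)&(by>.1)&(by<.15);print("rim y",m.sum(),np.percentile(by[m],[2,50,98]))
m=(abs(C[:,2]-.1)<.006)&(abs(by)<.1)&(bx>-.13)&(bx<-.09);print("rim -x",m.sum(),np.percentile(bx[m],[2,50,98]))
```

```text
[ 0.5142 -0.1445  0.2489] [3.139 0.004 0.141] [ 0.6   0.31 -0.47  1.51  0.14  1.37 -1.31] 6.4167 0.02287367558606604
rim y 112 [0.12295223 0.12759389 0.13012672]
rim -x 28 [-0.10909285 -0.10388677 -0.10077952]
```

View pics/s1.png

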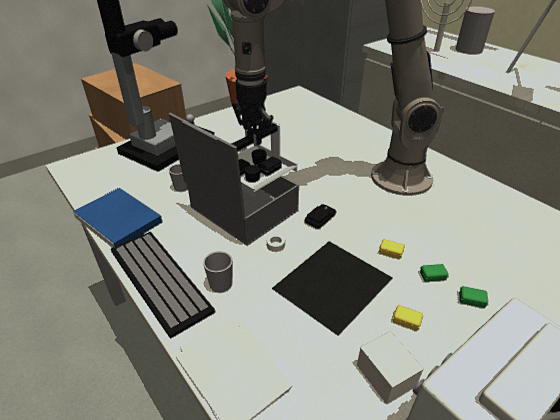

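Picture: the tote is held level above the bin at (265,165) with all four cases in it, and the lid is upright. I lower the lip to the rim, then tip it with a light grip.

Emit:
apply_moves(
  increments=[
    {"xyz": [0, 0, 0.01], "roll": 0, "jaw": 0},
    {"xyz": [0, 0, 0.025], "roll": 0, "jaw": 0},
    {"xyz": [0, 0, 0.042], "roll": 0, "jaw": 0},
    {"xyz": [0, 0, 0.055], "roll": 0, "jaw": 0},
    {"xyz": [0, 0, 0.062], "roll": 0, "jaw": 0},
  ],
)

```text
time: 6.88
tcp_pos: [0.5165, -0.138, 0.1889]
tool_rot: [3.139, -0.001, 0.15]
contact_force: [-5.0, -7.7, 18.9]
width: 0.0224
finger_force: 64.3
```

Emit:
apply_moves(
  increments=[
    {"xyz": [0, 0, 0], "roll": 0, "jaw": 0},
    {"xyz": [0, 0, 0.004], "roll": 0, "jaw": 0},
    {"xyz": [0, 0.0, 0.008], "roll": 0, "jaw": 0},
    {"xyz": [0, 0.003, 0.012], "roll": 0, "jaw": 0},
    {"xyz": [0, 0.006, 0.015], "roll": 0, "jaw": 0},
  ],
  newtons=20,
)

```text
time: 7.3
tcp_pos: [0.5189, -0.1488, 0.1791]
tool_rot: [3.131, -0.005, 0.146]
contact_force: [-7.2, -9.8, 21.1]
width: 0.0229
finger_force: 81.2
```

```bash
cat >> h.py <<'E'
def tilt(p,view=True):
    """points of tote in bin frame y-z: bar(dark) and bright lip"""
    s=get_state();C=cloud(p);I=p["image"].astype(int)
    B=C-np.array([.528,-.188,0]);c,sn=np.cos(.148),np.sin(.148)
    return np.stack([B[...,0]*c+B[...,1]*sn,-B[...,0]*sn+B[...,1]*c,C[...,2]],-1)
E
python3 - <<'E'
from h import *
s=get_state();print(np.round(s["tcp_pos"],4),np.round(s["tool_rot"],3),s["time"],s["width"],s["contact_force"],s["wrist_torque"])
p=capture("scene");B=tilt(p).reshape(-1,3);I=p["image"].reshape(-1,3)
cv2.imwrite("pics/s2.png",cv2.resize(p["image"][110:250,160:320,::-1],(640,560),interpolation=cv2.INTER_CUBIC))
m=(abs(B[:,0])<.075)&(B[:,1]>-.1)&(B[:,1]<.2)&(I.min(1)>120)&(B[:,2]>.06)&(B[:,2]<.19);X=B[m]
for a in np.arange(-.1,.2,.015):
    k=(X[:,1]>=a)&(X[:,1]<a+.015)
    if k.sum()>3:print(round(a,3),k.sum(),np.round(np.median(X[k,2]),4))
E
```

```text
[ 0.5189 -0.1488  0.1791] [ 3.131 -0.005  0.146] 7.3 0.02294077760536223 [-7.16643339 -9.8106602  21.061501  ] [-0.71871018  1.49686952  0.02029296]
0.035 4 0.0901
0.05 12 0.0917
0.065 10 0.0938
0.08 20 0.0966
0.095 96 0.0989
0.11 39 0.1053
0.125 76 0.1198
0.14 12 0.1213
```

View pics/s2.png

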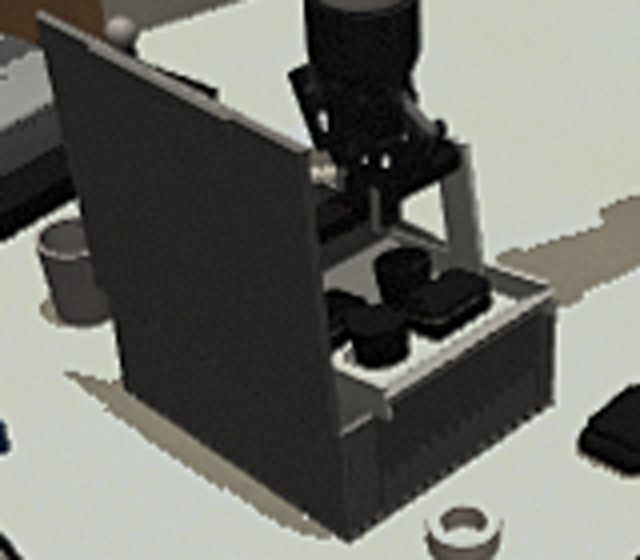

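Tilt is about 9°. The bar wedges at the pads, so I check whether the force relaxes.

Emit:
apply_moves(
  increments=[
    {"xyz": [0, 0, 0], "roll": 0, "jaw": 0},
    {"xyz": [0, 0.002, 0.003], "roll": 0, "jaw": 0},
  ],
  newtons=20,
)

```text
time: 7.52
tcp_pos: [0.5193, -0.151, 0.1769]
tool_rot: [3.13, -0.006, 0.146]
contact_force: [-6.9, -11.2, 23.0]
width: 0.0226
finger_force: 85.0
```

Emit:
apply_moves(
  increments=[
    {"xyz": [0, 0.003, 0.004], "roll": 0, "jaw": 0},
    {"xyz": [0, 0.006, 0.008], "roll": 0, "jaw": 0},
    {"xyz": [0, 0.006, 0.008], "roll": 0, "jaw": 0},
  ],
)

```text
time: 7.77
tcp_pos: [0.5206, -0.1593, 0.1677]
tool_rot: [3.129, -0.006, 0.143]
contact_force: [-4.0, -12.4, 17.6]
width: 0.0228
finger_force: 95.2
```

```bash
cat >> h.py <<'E'
def rep(n):
    s=get_state();print(np.round(s["tcp_pos"],4),np.round(s["tool_rot"],3),round(float(s["time"]),2),np.round(s["width"],4),np.round(s["finger_force"],1),np.round(s["contact_force"],1),np.round(s["wrist_torque"],2))
    p=capture("scene");B=tilt(p).reshape(-1,3);I=p["image"].reshape(-1,3)
    cv2.imwrite("pics/"+n,cv2.resize(p["image"][110:250,160:320,::-1],(640,560),interpolation=cv2.INTER_CUBIC))
    m=(abs(B[:,0])<.075)&(B[:,1]>-.1)&(B[:,1]<.2)&(I.min(1)>120)&(B[:,2]>.03)&(B[:,2]<.19);X=B[m]
    print([(round(a,3),int(k.sum()),round(float(np.median(X[k,2])),3)) for a in np.arange(-.1,.2,.015) if (k:=(X[:,1]>=a)&(X[:,1]<a+.015)).sum()>3])
    m=(abs(B[:,0])<.065)&(abs(B[:,1])<.1)&(I.max(1)<60)&(B[:,2]>.12)
    if m.sum():print("dark",m.sum(),np.median(B[m],0))
E
python3 -c "
from h import *
rep('s3.png')"
```

```text
[ 0.5206 -0.1593  0.1677] [ 3.129 -0.006  0.143] 7.77 0.0228 95.2 [ -4.  -12.4  17.6] [-1.58  0.91  0.12]
[(np.float64(0.05), 5, 0.083), (np.float64(0.065), 6, 0.089), (np.float64(0.08), 13, 0.093), (np.float64(0.095), 81, 0.097), (np.float64(0.11), 7, 0.101), (np.float64(0.125), 56, 0.122)]
dark 4146 [0.01126474 0.06336574 0.41584097]
```

Tilt is about 17° and the force is falling, so I go on.

Emit:
apply_moves(
  increments=[
    {"xyz": [0, 0.003, 0.004], "roll": 0, "jaw": 0},
    {"xyz": [0, 0.006, 0.009], "roll": 0, "jaw": 0},
    {"xyz": [0, 0.009, 0.013], "roll": 0, "jaw": 0},
  ],
)

```text
time: 8.07
tcp_pos: [0.5221, -0.1688, 0.1549]
tool_rot: [3.127, -0.007, 0.144]
contact_force: [-3.2, -12.0, 12.3]
width: 0.0227
finger_force: 101.6
```

```bash
python3 -c "
from h import *
rep('s4.png')"
```

```text
[ 0.5221 -0.1688  0.1549] [ 3.127 -0.007  0.144] 8.07 0.0227 101.6 [ -3.2 -12.   12.3] [-1.85  0.74  0.12]
[(np.float64(0.08), 9, 0.089), (np.float64(0.095), 25, 0.093), (np.float64(0.125), 54, 0.124)]
dark 3897 [0.01086784 0.05429487 0.41225748]
```

View pics/s4.png

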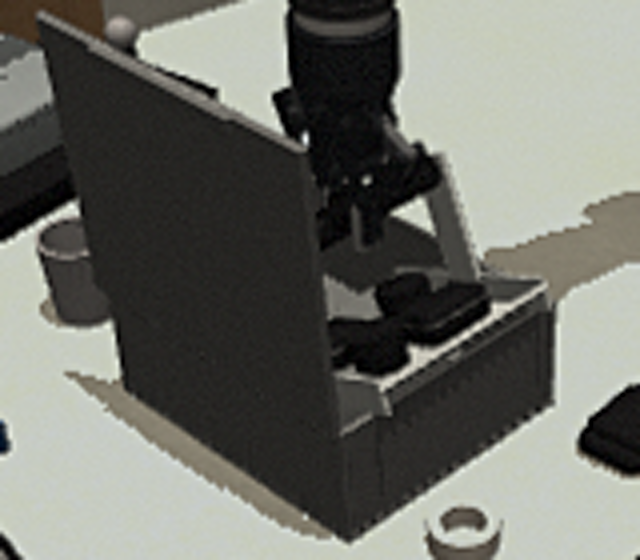

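Picture: the tote leans about 26° with all cases aboard, the +y lip resting on the bin rim (450,350). I push past 30°, grip hard, then raise.

Emit:
apply_moves(
  increments=[
    {"xyz": [0, 0.004, 0.006], "roll": 0, "jaw": 0},
    {"xyz": [0, 0.007, 0.012], "roll": 0, "jaw": 0},
    {"xyz": [0, 0.01, 0.016], "roll": 0, "jaw": 0},
  ],
  newtons=20,
)

```text
time: 8.37
tcp_pos: [0.5224, -0.1709, 0.1341]
tool_rot: [3.14, -0.003, 0.148]
contact_force: [1.3, -3.2, 3.5]
width: 0.023
finger_force: 79.0
```

Emit:
apply_moves(
  increments=[
    {"xyz": [0, 0, 0], "roll": 0, "jaw": 0},
    {"xyz": [0, 0, 0], "roll": 0, "jaw": 0},
    {"xyz": [0, 0, 0], "roll": 0, "jaw": 0},
  ],
  newtons=120,
)

```text
time: 8.62
tcp_pos: [0.5225, -0.171, 0.1342]
tool_rot: [3.141, -0.003, 0.148]
contact_force: [2.5, -5.5, 4.4]
width: 0.0222
finger_force: 117.2
```

```bash
python3 -c "
from h import *
rep('s5.png')"
```

```text
[ 0.5225 -0.171   0.1342] [ 3.141e+00 -3.000e-03  1.480e-01] 8.62 0.0222 117.2 [ 2.5 -5.5  4.4] [-0.39 -0.54 -0.17]
[(np.float64(0.095), 7, 0.096), (np.float64(0.125), 18, 0.139), (np.float64(0.14), 35, 0.141)]
dark 3521 [0.01246701 0.04835623 0.39488011]
```

View pics/s5.png

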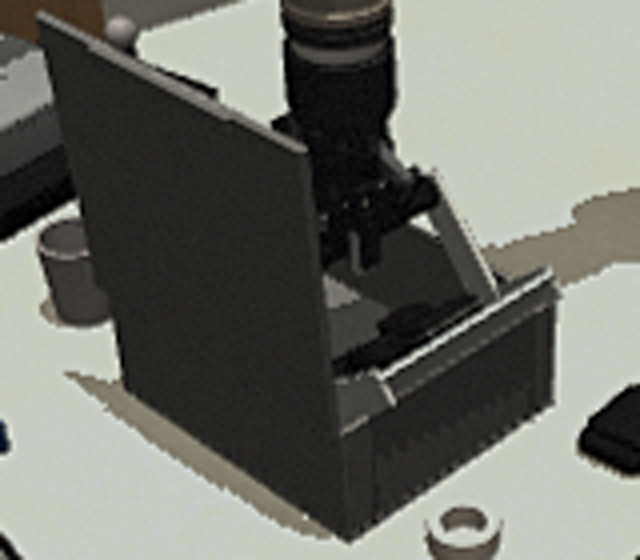

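Run:
```python
from h import *
for n in("scene","top"):
    p=capture(n);B=tilt(p)
    for r in cut_out("case_a",p):
        m=r["mask"];X=B[m];X=X[~np.isnan(X[:,0])];c=np.median(X,0)
        if abs(c[0])<.12 and abs(c[1])<.14: print(n,round(r["score"],2),np.round(r["xy"]),m.sum(),np.round(c,3),np.round(np.percentile(X,[5,95],axis=0),3).tolist())
    I=p["image"].reshape(-1,3);B=B.reshape(-1,3)
    m=(abs(B[:,0])<.085)&(B[:,1]>-.09)&(B[:,1]<.125)&(B[:,2]>.02)&(B[:,2]<.135)
    X=B[m];L=I[m].max(1)
    for a in np.arange(-.09,.125,.012):
        k=(X[:,1]>=a)&(X[:,1]<a+.012)
        if k.sum()>3:print(round(a,3),k.sum(),np.round(np.percentile(X[k,2],[5,50,95]),3),"dark",(k&(L<50)).sum())
```

```text
scene 0.45 [256. 197.] 101 [0.035 0.089 0.105] [[0.017, 0.069, 0.095], [0.048, 0.097, 0.115]]
scene 0.36 [260. 189.] 40 [-0.033  0.041  0.08 ] [[-0.053, 0.028, 0.071], [-0.018, 0.053, 0.086]]
0.018 13 [0.066 0.071 0.131] dark 11
0.03 44 [0.069 0.079 0.133] dark 26
0.042 54 [0.078 0.086 0.129] dark 28
0.054 62 [0.076 0.098 0.132] dark 21
0.066 66 [0.085 0.101 0.125] dark 32
0.078 132 [0.088 0.104 0.113] dark 97
0.09 135 [0.094 0.101 0.111] dark 64
0.102 35 [0.089 0.111 0.121] dark 0
0.114 50 [0.074 0.107 0.128] dark 4
top 0.68 [327. 238.] 328 [-0.036  0.08   0.101] [[-0.063, 0.06, 0.088], [-0.009, 0.098, 0.11]]
top 0.6 [348. 243.] 171 [-0.041  0.04   0.078] [[-0.058, 0.023, 0.068], [-0.023, 0.055, 0.088]]
top 0.49 [338. 212.] 161 [0.041 0.051 0.077] [[-0.014, 0.032, 0.046], [0.06, 0.068, 0.203]]
0.006 17 [0.032 0.037 0.045] dark 0
0.018 109 [0.033 0.046 0.076] dark 41
0.03 168 [0.037 0.072 0.112] dark 83
0.042 190 [0.04  0.078 0.108] dark 99
0.054 178 [0.05  0.086 0.127] dark 109
0.066 225 [0.061 0.1   0.113] dark 141
0.078 249 [0.072 0.105 0.115] dark 148
0.09 269 [0.079 0.094 0.11 ] dark 111
0.102 241 [0.087 0.094 0.107] dark 0
0.114 222 [0.096 0.103 0.12 ] dark 0
```

All four cases still lie on the tote at about 38°. Raising it 40 mm now lifts the tote above 0.08 m with the cases still above the bin's counting height, so the step order is safe.

Emit:
apply_moves(
  increments=[
    {"xyz": [0, 0, -0.015], "roll": 0, "jaw": 0},
    {"xyz": [0, 0, -0.03], "roll": 0, "jaw": 0},
    {"xyz": [0, 0, -0.04], "roll": 0, "jaw": 0},
  ],
  newtons=120,
)

```text
time: 9.12
tcp_pos: [0.5187, -0.1685, 0.1717]
tool_rot: [-3.137, 0.006, 0.151]
contact_force: [-0.3, 0.2, -4.6]
width: 0.0218
finger_force: 117.7
```

```bash
cat >> h.py <<'E'
def look(names=("scene","top")):
  s=get_state();print(np.round(s["tcp_pos"],4),round(float(s["time"]),2),np.round(s["finger_force"],1),np.round(s["contact_force"],1))
  for n in names:
    p=capture(n);B=tilt(p)
    for r in cut_out("case_a",p):
        m=r["mask"];X=B[m];X=X[~np.isnan(X[:,0])];c=np.median(X,0)
        if abs(c[0])<.13 and abs(c[1])<.15: print(n,round(r["score"],2),np.round(r["xy"]),m.sum(),np.round(c,3),np.round(np.percentile(X,[5,95],axis=0),3).tolist())
    I=p["image"].reshape(-1,3);B=B.reshape(-1,3)
    m=(abs(B[:,0])<.075)&(B[:,1]>-.12)&(B[:,1]<.16)&(B[:,2]>.0)&(B[:,2]<.2)&(I.min(1)>100)
    X=B[m]
    print([(round(float(a),3),int(k.sum()),round(float(np.median(X[k,2])),3)) for a in np.arange(-.12,.16,.012) if (k:=(X[:,1]>=a)&(X[:,1]<a+.012)).sum()>4])
E
python3 -c "
from h import *
look()"
```

```text
[ 0.5187 -0.1685  0.1717] 9.12 117.7 [-0.3  0.2 -4.6]
scene 0.58 [259. 178.] 88 [-0.041  0.029  0.108] [[-0.103, -0.062, 0.041], [-0.021, 0.046, 0.113]]
scene 0.53 [254. 188.] 78 [0.03  0.089 0.138] [[0.014, 0.075, 0.13], [0.041, 0.096, 0.146]]
scene 0.52 [270. 178.] 120 [-0.034  0.084  0.134] [[-0.065, 0.068, 0.125], [-0.01, 0.09, 0.139]]
[(0.084, 12, 0.13), (0.12, 13, 0.001), (0.132, 37, 0.002), (0.144, 88, 0.177), (0.156, 5, 0.001)]
top 0.9 [336. 240.] 368 [-0.04   0.071  0.131] [[-0.068, 0.049, 0.117], [-0.011, 0.09, 0.14]]
top 0.6 [339. 210.] 51 [0.042 0.048 0.113] [[-0.007, 0.037, 0.103], [0.053, 0.057, 0.118]]
top 0.57 [329. 219.] 165 [0.016 0.084 0.139] [[0.0, 0.071, 0.124], [0.035, 0.098, 0.149]]
top 0.45 [350. 240.] 103 [-0.041  0.035  0.111] [[-0.058, 0.026, 0.105], [-0.024, 0.045, 0.118]]
[(0.012, 8, 0.071), (0.024, 26, 0.075), (0.036, 33, 0.076), (0.048, 19, 0.079), (0.06, 32, 0.092), (0.072, 38, 0.102), (0.084, 96, 0.115), (0.096, 191, 0.127), (0.108, 215, 0.136), (0.12, 181, 0.146), (0.132, 179, 0.175), (0.144, 119, 0.003), (0.156, 30, 0.002)]
```

The tote is lifted and leaning about 42–45°, with all cases still aboard (4.6 N). The outer lip now slopes only 15°, so I jerk it toward +y to slide them off into the bin.

Emit:
apply_moves(
  increments=[
    {"xyz": [0, -0.02, -0.03], "roll": 0, "jaw": 0},
    {"xyz": [0, -0.03, -0.05], "roll": 0, "jaw": 0},
    {"xyz": [0, 0.0, -0.05], "roll": 0, "jaw": 0},
    {"xyz": [0, -0.04, -0.05], "roll": 0, "jaw": 0},
    {"xyz": [0, -0.065, -0.05], "roll": 0, "jaw": 0},
  ],
)

```text
time: 9.73
tcp_pos: [0.5102, -0.1082, 0.2218]
tool_rot: [-3.14, 0.003, 0.142]
contact_force: [-0.4, 3.2, -4.0]
width: 0.0219
finger_force: 122.0
```

```bash
python3 -c "
from h import *
look()"
```

```text
[ 0.5102 -0.1082  0.2218] 9.73 122.0 [-0.4  3.2 -4. ]
scene 0.62 [257. 177.] 146 [-0.032  0.016  0.103] [[-0.051, -0.001, 0.086], [0.003, 0.028, 0.119]]
scene 0.49 [251. 208.] 98 [0.02  0.048 0.036] [[-0.0, 0.041, 0.02], [0.038, 0.052, 0.045]]
[(-0.084, 5, 0.004), (-0.072, 9, 0.004), (-0.06, 11, 0.005), (0.072, 10, 0.122), (0.084, 33, 0.126), (0.096, 18, 0.128), (0.132, 19, 0.0), (0.144, 20, 0.001), (0.156, 6, 0.001)]
top 0.7 [372. 236.] 261 [-0.037 -0.044  0.052] [[-0.105, -0.059, 0.03], [0.001, 0.069, 0.627]]
top 0.61 [373. 213.] 134 [ 0.033 -0.057  0.036] [[-0.07, -0.073, 0.007], [0.054, 0.061, 0.612]]
[(-0.096, 6, 0.004), (0.096, 19, 0.124), (0.108, 120, 0.128), (0.12, 148, 0.134), (0.132, 161, 0.144), (0.144, 216, 0.154), (0.156, 71, 0.162)]
```

Emit:
apply_moves(
  increments=[
    {"xyz": [0, 0.02, 0], "roll": 0, "jaw": 0},
    {"xyz": [0, 0.035, 0], "roll": 0, "jaw": 0},
    {"xyz": [0, 0.035, 0], "roll": 0, "jaw": 0},
  ],
)

```text
time: 10.18
tcp_pos: [0.5159, -0.1481, 0.2221]
tool_rot: [3.138, 0.003, 0.14]
contact_force: [-0.6, -1.8, -3.1]
width: 0.0221
finger_force: 122.0
```

```bash
python3 -c "
from h import *
look()
for n in('top','scene'):
  p=capture(n);save(p,n+'6.png')
  cv2.imwrite('pics/c6'+n+'.png',cv2.resize(p['image'][110:290,(285 if n=='top' else 150):(445 if n=='top' else 310),::-1],(400,450),interpolation=cv2.INTER_CUBIC))
cv2.imwrite('pics/c6.png',np.hstack([cv2.imread('pics/c6top.png'),cv2.imread('pics/c6scene.png')]))"
```

```text
[ 0.5159 -0.1481  0.2221] 10.18 122.0 [-0.6 -1.8 -3.1]
scene 0.44 [252. 209.] 177 [0.017 0.045 0.041] [[-0.007, 0.026, 0.017], [0.113, 0.129, 0.118]]
scene 0.31 [209. 160.] 4162 [0.124 0.015 0.227] [[0.119, -0.113, 0.116], [0.129, 0.124, 0.321]]
[(0.036, 21, 0.125), (0.048, 15, 0.127), (0.132, 24, 0.001), (0.144, 22, 0.001), (0.156, 7, 0.198)]
top 0.8 [392. 234.] 271 [-0.04  -0.106  0.033] [[-0.065, -0.123, 0.024], [-0.01, -0.089, 0.039]]
[(0.048, 47, 0.123), (0.06, 122, 0.127), (0.072, 129, 0.131), (0.084, 163, 0.141), (0.096, 216, 0.15), (0.108, 222, 0.162), (0.12, 223, 0.172), (0.132, 234, 0.184), (0.144, 209, 0.193), (0.156, 10, 0.003)]
```

View pics/c6.png

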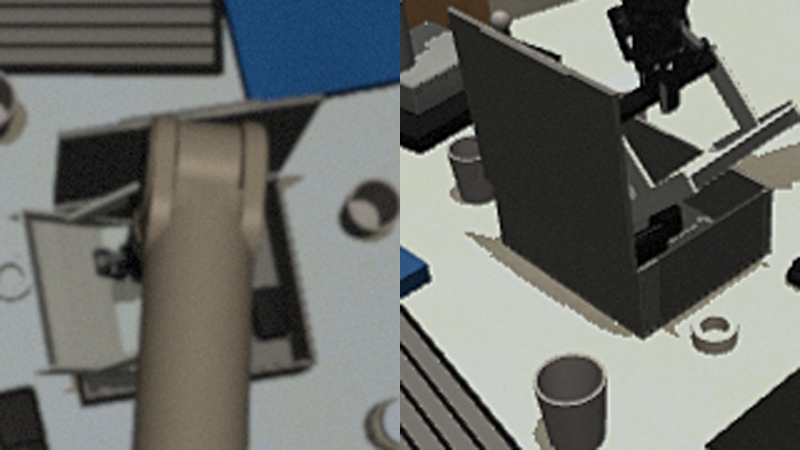

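Left view: tilted tote over the bin, an oblong case in the bin at (270,312). Right view: cases inside the bin at (655,220) and the tote surface empty. The load of 3.1 N matches the empty tote, so I carry it to the mat.

Emit:
apply_moves(
  increments=[
    {"xyz": [0.004, -0.012, -0.02], "roll": 0, "jaw": 0},
    {"xyz": [0.011, -0.045, -0.035], "roll": 0, "jaw": 0},
    {"xyz": [0.02, -0.082, -0.035], "roll": 0, "jaw": 0},
    {"xyz": [0.028, -0.12, -0.035], "roll": 0, "jaw": 0},
    {"xyz": [0.036, -0.157, -0.035], "roll": 0, "jaw": 0},
  ],
)

```text
time: 10.9
tcp_pos: [0.529, 0.0215, 0.259]
tool_rot: [-3.141, -0.001, 0.148]
contact_force: [1.2, 0.7, -3.3]
width: 0.0218
finger_force: 122.0
```

Emit:
apply_moves(
  increments=[
    {"xyz": [0.008, -0.037, 0], "roll": 0, "jaw": 0},
    {"xyz": [0.016, -0.072, 0.01], "roll": 0, "jaw": 0},
    {"xyz": [0.021, -0.095, 0.035], "roll": 0, "jaw": 0},
    {"xyz": [0.023, -0.105, 0.07], "roll": 0, "jaw": 0},
    {"xyz": [0.023, -0.105, 0.1], "roll": 0, "jaw": 0},
  ],
)

```text
time: 11.32
tcp_pos: [0.5352, 0.1326, 0.1577]
tool_rot: [-3.138, -0.002, 0.157]
contact_force: [-0.2, -0.5, -4.0]
width: 0.0221
finger_force: 122.0
```

Run:
```python
from h import *
s=get_state();print(np.round(s["tcp_pos"],4),np.round(s["tool_rot"],3),np.round(s["contact_force"],1),s["time"])
p=capture("top");B=tilt(p)
for r in cut_out("case_a",p):
    X=B[r["mask"]];X=X[~np.isnan(X[:,0])];c=np.median(X,0)
    if abs(c[0])<.13 and abs(c[1])<.16: print(round(r["score"],2),np.round(r["xy"]),r["mask"].sum(),np.round(c,3))
cv2.imwrite("pics/bin7.png",cv2.resize(p["image"][130:290,185:425,::-1],(780,520),interpolation=cv2.INTER_CUBIC))
```

```text
[0.5352 0.1326 0.1577] [-3.138e+00 -2.000e-03  1.570e-01] [-0.2 -0.5 -4. ] 11.3167
0.76 [392. 234.] 326 [-0.037 -0.104  0.032]
0.64 [358. 248.] 161 [-0.049  0.006  0.037]
0.58 [341. 220.] 202 [0.02  0.034 0.045]
0.47 [370. 212.] 189 [ 0.037 -0.055  0.037]
```

View pics/bin7.png

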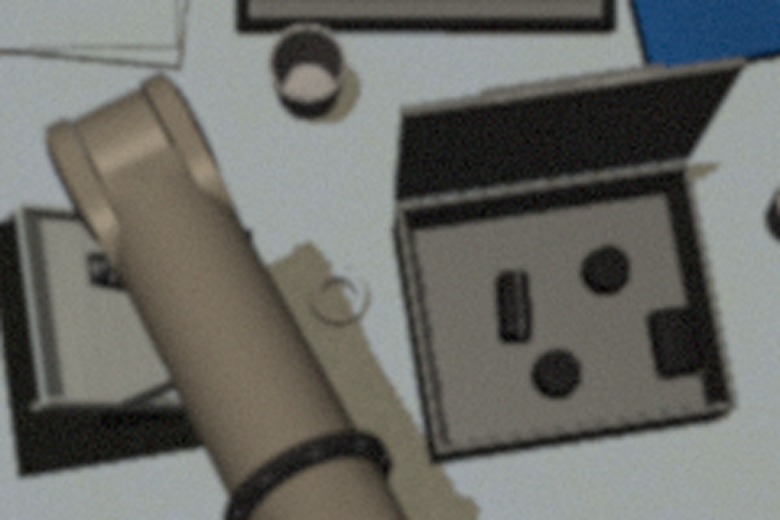

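All four cases lie in the bin: oblongs at (513,307) and (677,342), rounds at (605,270) and (556,373). Now I lower the tilted tote's low lip onto the mat.

Emit:
apply_moves(
  increments=[
    {"xyz": [0, 0.006, 0.015], "roll": 0, "jaw": 0},
    {"xyz": [0, 0.012, 0.03], "roll": 0, "jaw": 0},
    {"xyz": [0, 0.012, 0.038], "roll": 0, "jaw": 0},
    {"xyz": [0, 0.012, 0.042], "roll": 0, "jaw": 0},
    {"xyz": [0, 0.012, 0.044], "roll": 0, "jaw": 0},
  ],
)

```text
time: 11.83
tcp_pos: [0.5376, 0.1124, 0.1198]
tool_rot: [3.137, 0.001, 0.145]
contact_force: [-14.5, -6.5, 30.1]
width: 0.0221
finger_force: 126.0
```

```bash
cat >> h.py <<'E'
def tote(n="scene"):
    s=get_state();print(np.round(s["tcp_pos"],4),round(float(s["time"]),2),np.round(s["width"],4),np.round(s["contact_force"],1))
    p=capture(n);C=cloud(p).reshape(-1,3);I=p["image"].reshape(-1,3)
    D=C-np.array([.523,.207,0]);c,sn=np.cos(.148),np.sin(.148);x=D[:,0]*c+D[:,1]*sn;y=-D[:,0]*sn+D[:,1]*c
    m=(abs(x)<.075)&(y>-.2)&(y<.2)&(I.min(1)>100)&(C[:,2]<.25);Y=y[m];Z=C[m,2]
    print([(round(float(a),3),int(k.sum()),round(float(np.median(Z[k])),3)) for a in np.arange(-.2,.2,.015) if (k:=(Y>=a)&(Y<a+.015)).sum()>4])
E
python3 -c "
from h import *
tote()"
```

```text
[0.5376 0.1124 0.1198] 11.83 0.0221 [-14.5  -6.5  30.1]
[(-0.2, 86, -0.001), (-0.185, 120, -0.001), (-0.17, 159, -0.001), (-0.155, 163, -0.001), (-0.14, 150, -0.002), (-0.125, 165, -0.001), (-0.11, 29, 0.019), (-0.095, 137, 0.023), (-0.08, 139, 0.025), (-0.065, 94, 0.032), (-0.05, 95, 0.045), (-0.035, 107, 0.058), (-0.02, 106, 0.072), (-0.005, 67, 0.083), (0.01, 9, 0.098), (0.025, 93, 0.129), (0.1, 214, -0.001), (0.115, 311, -0.001), (0.13, 309, -0.001), (0.145, 322, -0.001), (0.16, 237, -0.001), (0.175, 121, -0.001), (0.19, 67, -0.001)]
```

Emit:
apply_moves(
  increments=[
    {"xyz": [0, 0, -0.006], "roll": 0, "jaw": 0},
    {"xyz": [0, 0, -0.006], "roll": 0, "jaw": 0.33},
    {"xyz": [0, 0, -0.006], "roll": 0, "jaw": 0.36},
    {"xyz": [0, 0, -0.006], "roll": 0, "jaw": 0.38},
  ],
  newtons=20,
)

```text
time: 12.22
tcp_pos: [0.5393, 0.1154, 0.1214]
tool_rot: [-3.14, -0.003, 0.148]
contact_force: [0.1, 1.3, 0.4]
width: 0.0326
finger_force: 0.5
```

```bash
python3 -c "
from h import *
tote()"
```

```text
[0.5393 0.1154 0.1214] 12.22 0.0326 [0.1 1.3 0.4]
[(-0.2, 99, -0.001), (-0.185, 106, -0.001), (-0.17, 154, -0.002), (-0.155, 154, -0.001), (-0.14, 161, -0.002), (-0.125, 136, -0.001), (-0.11, 42, 0.019), (-0.095, 158, 0.021), (-0.08, 137, 0.023), (-0.065, 97, 0.031), (-0.05, 114, 0.042), (-0.035, 117, 0.053), (-0.02, 119, 0.065), (-0.005, 121, 0.076), (0.01, 41, 0.084), (0.025, 89, 0.121), (0.1, 215, -0.001), (0.115, 304, -0.001), (0.13, 312, -0.001), (0.145, 327, -0.001), (0.16, 238, -0.001), (0.175, 122, -0.001), (0.19, 64, -0.001)]
```

Emit:
apply_moves(
  increments=[
    {"xyz": [0, -0.003, 0.008], "roll": 0, "jaw": 0.38},
    {"xyz": [0, -0.013, 0.014], "roll": 0, "jaw": 0.38},
    {"xyz": [0, -0.025, 0.016], "roll": 0, "jaw": 0.38},
    {"xyz": [0, -0.037, 0.017], "roll": 0, "jaw": 0.38},
    {"xyz": [0, -0.049, 0.018], "roll": 0, "jaw": 0.38},
  ],
)

```text
time: 12.68
tcp_pos: [0.5296, 0.1651, 0.1014]
tool_rot: [-3.141, 0.002, 0.15]
contact_force: [-0.9, 2.0, -0.6]
width: 0.0322
finger_force: 0.6
```

Emit:
apply_moves(
  increments=[
    {"xyz": [0, -0.01, 0.001], "roll": 0, "jaw": 0.38},
    {"xyz": [0, -0.02, 0.002], "roll": 0, "jaw": 0.38},
    {"xyz": [0, -0.03, 0.003], "roll": 0, "jaw": 0.38},
    {"xyz": [0, -0.038, 0.004], "roll": 0, "jaw": 0.38},
    {"xyz": [0, -0.042, 0.004], "roll": 0, "jaw": 0.38},
  ],
)

```text
time: 13.1
tcp_pos: [0.5248, 0.2046, 0.0983]
tool_rot: [3.14, -0.0, 0.149]
contact_force: [0.1, -2.1, -0.3]
width: 0.0322
finger_force: 0.8
```

```bash
python3 -c "
from h import *
tote()"
```

```text
[0.5248 0.2046 0.0983] 13.1 0.0322 [ 0.1 -2.1 -0.3]
[(-0.2, 172, -0.001), (-0.185, 215, -0.001), (-0.17, 200, -0.001), (-0.155, 200, -0.002), (-0.14, 204, -0.001), (-0.125, 205, -0.001), (-0.11, 30, -0.0), (-0.095, 126, 0.022), (-0.08, 121, 0.017), (-0.065, 58, 0.009), (-0.05, 103, 0.007), (-0.035, 135, 0.007), (-0.02, 183, 0.007), (-0.005, 238, 0.007), (0.01, 239, 0.007), (0.025, 252, 0.007), (0.04, 220, 0.008), (0.055, 215, 0.015), (0.07, 168, 0.022), (0.1, 213, -0.001), (0.115, 303, -0.001), (0.13, 317, -0.001), (0.145, 323, -0.001), (0.16, 242, -0.001), (0.175, 123, -0.001), (0.19, 67, -0.001)]
```

The tote is level on the mat at z≈4 mm and centred within about 10 mm. I release it, retreat and go over the lid's top with the fingers shut.

Emit:
apply_moves(
  increments=[
    {"xyz": [0, 0, 0], "roll": 0, "jaw": 0.7},
    {"xyz": [0, 0, 0], "roll": 0, "jaw": 0.7},
    {"xyz": [0, 0, -0.04], "roll": 0, "jaw": 0.7},
    {"xyz": [0, 0, -0.08], "roll": 0, "jaw": 0.7},
    {"xyz": [0, 0, -0.12], "roll": 0, "jaw": 0.7},
  ],
)

```text
time: 13.57
tcp_pos: [0.5244, 0.2032, 0.2192]
tool_rot: [3.141, 0.002, 0.147]
contact_force: [1.6, 0.5, -0.5]
width: 0.0598
finger_force: 0.0
```

Emit:
apply_moves(
  increments=[
    {"xyz": [0, 0, -0.04], "roll": 0, "jaw": 0},
    {"xyz": [0.005, 0.02, -0.075], "roll": 0, "jaw": 0},
    {"xyz": [0.014, 0.05, -0.1], "roll": 0, "jaw": 0},
    {"xyz": [0.022, 0.085, -0.115], "roll": 0, "jaw": 0},
    {"xyz": [0.032, 0.12, -0.135], "roll": 0, "jaw": 0},
  ],
)

```text
time: 13.98
tcp_pos: [0.5741, 0.0889, 0.355]
tool_rot: [3.141, -0.001, 0.149]
contact_force: [0.5, 0.3, -0.5]
width: 0.0006
finger_force: 0.0
```

Emit:
apply_moves(
  increments=[
    {"xyz": [0.012, 0.035, -0.01], "roll": 0, "jaw": 0},
    {"xyz": [0.024, 0.07, -0.01], "roll": 0, "jaw": 0},
    {"xyz": [0.034, 0.105, -0.01], "roll": 0, "jaw": 0},
    {"xyz": [0.046, 0.14, -0.01], "roll": 0, "jaw": 0},
    {"xyz": [0.058, 0.175, -0.01], "roll": 0, "jaw": 0},
  ],
)

```text
time: 14.4
tcp_pos: [0.6576, -0.0771, 0.3637]
tool_rot: [3.141, -0.001, 0.146]
contact_force: [1.8, 1.3, 0.3]
width: 0.0001
finger_force: 0.0
```

Run:
```python
from h import *
tote()
p=capture("scene");B=tilt(p).reshape(-1,3)
m=(abs(B[:,1])<.12)&(B[:,0]>.08)&(B[:,0]<.2)&(B[:,2]>.13)&(B[:,2]<.34);X=B[m]
print("lid bx=",np.polyfit(X[:,2],X[:,0],1),X[:,2].max())
print(np.round(get_state()["tool_rot"],3))
```

```text
[ 0.6576 -0.0771  0.3637] 14.4 0.0001 [1.8 1.3 0.3]
[(-0.2, 178, -0.001), (-0.185, 208, -0.001), (-0.17, 204, -0.001), (-0.155, 204, -0.001), (-0.14, 218, -0.001), (-0.125, 218, -0.001), (-0.11, 69, -0.001), (-0.095, 150, 0.022), (-0.08, 159, 0.018), (-0.065, 72, 0.009), (-0.05, 105, 0.007), (-0.035, 114, 0.007), (-0.02, 160, 0.007), (-0.005, 235, 0.007), (0.01, 238, 0.007), (0.025, 245, 0.007), (0.04, 224, 0.008), (0.055, 209, 0.015), (0.07, 180, 0.022), (0.1, 211, -0.001), (0.115, 304, -0.001), (0.13, 318, -0.001), (0.145, 322, -0.001), (0.16, 240, -0.001), (0.175, 123, -0.001), (0.19, 65, -0.001)]
lid bx= [0.04285784 0.11454919] 0.3253184202843743
[3.136e+00 3.000e-03 1.330e-01]
```

Emit:
apply_moves(
  increments=[
    {"xyz": [0.016, 0.036, 0], "roll": 0, "jaw": 0},
    {"xyz": [0.016, 0.075, 0], "roll": 0, "jaw": 0},
    {"xyz": [0.016, 0.09, 0.02], "roll": 0, "jaw": 0},
    {"xyz": [0.016, 0.09, 0.05], "roll": 0, "jaw": 0},
    {"xyz": [0.016, 0.09, 0.069], "roll": 0, "jaw": 0},
  ],
)

```text
time: 14.92
tcp_pos: [0.6856, -0.1636, 0.2914]
tool_rot: [-3.141, 0.002, 0.144]
contact_force: [-0.5, 0.1, -1.2]
width: -0.0001
finger_force: 0.0
```

Emit:
apply_moves(
  increments=[
    {"xyz": [-0.01, 0, 0.001], "roll": 0, "jaw": 0},
    {"xyz": [-0.02, 0, 0.003], "roll": 0, "jaw": 0},
    {"xyz": [-0.03, 0, 0.005], "roll": 0, "jaw": 0},
    {"xyz": [-0.045, 0, 0.006], "roll": 0, "jaw": 0},
    {"xyz": [-0.06, 0, 0.007], "roll": 0, "jaw": 0},
  ],
)

```text
time: 15.33
tcp_pos: [0.6267, -0.1696, 0.2871]
tool_rot: [-3.141, -0.001, 0.147]
contact_force: [0.8, 0.1, -0.6]
width: -0.0004
finger_force: 0.7
```

```bash
cat >> h.py <<'E'
def lid():
    s=get_state();d=np.array(s["tcp_pos"])-[.528,-.188,0];c,sn=np.cos(.148),np.sin(.148)
    print("tcp bin",np.round([d[0]*c+d[1]*sn,-d[0]*sn+d[1]*c,d[2]],4),round(float(s["time"]),2),np.round(s["contact_force"],1),np.round(s["tool_rot"],3))
    p=capture("scene");B=tilt(p).reshape(-1,3)
    m=(abs(B[:,1])<.12)&(abs(B[:,1])>.06)&(B[:,0]>-.14)&(B[:,0]<.2)&(B[:,2]>.102)&(B[:,2]<.34);X=B[m]
    # RANSAC-free: plane through the hinge
    a=np.arctan2(X[:,2]-.1,.118-X[:,0]);r=np.hypot(X[:,2]-.1,.118-X[:,0]);k=(r>.1)&(r<.225)
    print("lid angle",np.round(np.percentile(a[k],[10,50,90]),3),k.sum())
E
python3 -c "
from h import *
lid()"
```

```text
tcp bin [0.1004 0.0036 0.2871] 15.33 [ 0.8  0.1 -0.6] [-3.141e+00 -1.000e-03  1.470e-01]
lid angle [1.407 1.418 1.429] 1352
```

Emit:
apply_moves(
  increments=[
    {"xyz": [-0.019, 0, 0.002], "roll": 0, "jaw": 0},
    {"xyz": [-0.043, 0, 0.009], "roll": 0, "jaw": 0},
    {"xyz": [-0.065, 0, 0.018], "roll": 0, "jaw": 0},
    {"xyz": [-0.087, 0, 0.031], "roll": 0, "jaw": 0},
    {"xyz": [-0.106, 0, 0.047], "roll": 0, "jaw": 0},
  ],
)

```text
time: 15.8
tcp_pos: [0.522, -0.1857, 0.2413]
tool_rot: [3.14, -0.003, 0.147]
contact_force: [0.4, -0.4, 1.7]
width: 0.0002
finger_force: 0.5
```

```bash
python3 -c "
from h import *
lid()"
```

```text
tcp bin [-0.0056  0.0032  0.2413] 15.8 [ 0.4 -0.4  1.7] [ 3.14e+00 -3.00e-03  1.47e-01]
lid angle [0.803 0.816 0.831] 1466
```

Lid at 0.81 rad, as planned. I continue down.

Emit:
apply_moves(
  increments=[
    {"xyz": [-0.017, 0, 0.017], "roll": 0, "jaw": 0},
    {"xyz": [-0.032, 0, 0.037], "roll": 0, "jaw": 0},
    {"xyz": [-0.044, 0, 0.059], "roll": 0, "jaw": 0},
    {"xyz": [-0.053, 0, 0.08], "roll": 0, "jaw": 0},
    {"xyz": [-0.058, 0, 0.098], "roll": 0, "jaw": 0},
  ],
)

```text
time: 16.27
tcp_pos: [0.4638, -0.1944, 0.1416]
tool_rot: [3.141, 0.001, 0.146]
contact_force: [-0.2, -0.2, 0.4]
width: 0.0002
finger_force: 0.3
```

Emit:
apply_moves(
  increments=[
    {"xyz": [-0.002, 0, 0.01], "roll": 0, "jaw": 0},
    {"xyz": [-0.003, 0, 0.018], "roll": 0, "jaw": 0},
    {"xyz": [-0.004, 0, 0.026], "roll": 0, "jaw": 0},
    {"xyz": [-0.004, 0, 0.032], "roll": 0, "jaw": 0},
    {"xyz": [-0.004, 0, 0.035], "roll": 0, "jaw": 0},
  ],
)

```text
time: 16.68
tcp_pos: [0.4614, -0.1945, 0.1083]
tool_rot: [3.141, 0.0, 0.148]
contact_force: [-7.1, 0.9, 22.1]
width: 0.0001
finger_force: 11.3
```

```bash
cat >> h.py <<'E'
def lidz():
    p=capture("scene");B=tilt(p).reshape(-1,3)
    m=(abs(B[:,1])<.12)&(B[:,0]>-.12)&(B[:,0]<.1)&(B[:,2]>.09)&(B[:,2]<.125);X=B[m]
    print("lid flat z=a+b*bx",np.polyfit(X[:,0],X[:,2],1),m.sum())
E
python3 -c "
from h import *
lid();lidz()"
```

```text
tcp bin [-0.0668  0.0034  0.1083] 16.68 [-7.1  0.9 22.1] [3.141 0.    0.148]
lid angle [0.028 0.044 0.069] 934
lid flat z=a+b*bx [-0.00279349  0.10713591] 3176
```

Emit:
apply_moves(
  increments=[
    {"xyz": [0, 0, -0.02], "roll": 0, "jaw": 0},
    {"xyz": [0, 0, -0.06], "roll": 0, "jaw": 0},
    {"xyz": [0, 0, -0.1], "roll": 0, "jaw": 0},
    {"xyz": [0, 0, -0.12], "roll": 0, "jaw": 0},
    {"xyz": [0, 0, -0.12], "roll": 0, "jaw": 0},
  ],
)

```text
time: 17.2
tcp_pos: [0.4654, -0.1952, 0.2337]
tool_rot: [3.135, -0.012, 0.149]
contact_force: [0.1, -0.7, -0.3]
width: 0.0001
finger_force: 0.0
```

```bash
python3 -c "
from h import *
tote();lidz();p=capture('scene');save(p,'final.png')"
```

```text
[ 0.4654 -0.1952  0.2337] 17.2 0.0001 [ 0.1 -0.7 -0.3]
[(-0.2, 174, -0.001), (-0.185, 207, -0.001), (-0.17, 205, -0.001), (-0.155, 215, -0.001), (-0.14, 203, -0.002), (-0.125, 217, -0.001), (-0.11, 69, -0.001), (-0.095, 154, 0.022), (-0.08, 159, 0.017), (-0.065, 70, 0.009), (-0.05, 106, 0.007), (-0.035, 32, 0.007), (-0.02, 88, 0.006), (-0.005, 245, 0.007), (0.01, 238, 0.007), (0.025, 245, 0.007), (0.04, 227, 0.007), (0.055, 207, 0.015), (0.07, 183, 0.022), (0.1, 211, -0.001), (0.115, 309, -0.001), (0.13, 315, -0.001), (0.145, 322, -0.001), (0.16, 241, -0.001), (0.175, 120, -0.001), (0.19, 63, -0.001)]
lid flat z=a+b*bx [-0.00203676  0.1070703 ] 3279
```

View pics/final.png

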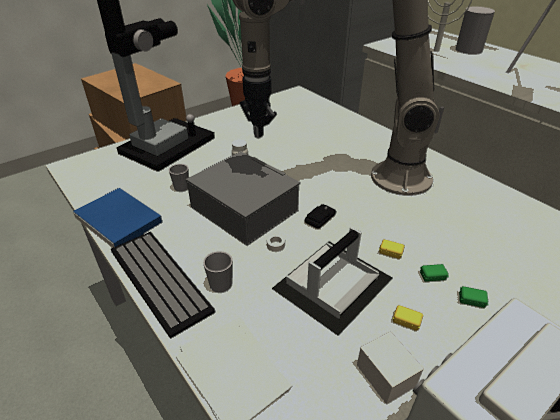

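The lid is flat on the bin (245,190), the empty tote stands upright on the mat (335,275), the bystanders are in place and the gripper is clear.

```bash
python3 -c "
from cell import *
print(sign_off())"
```

```text
the job is handed in; nothing more can be done
None
```

The job is handed in at about 17 s of the 72 s allowed: all four cases are in the bin, the empty tote stands upright on the mat about 10 mm off its middle, the lid is closed, and the other things look unmoved in the last picture; no verdict came back.

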